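# Gauge a tube clamp with the red spacer blade

### The arm

A 6-joint arm with a two-finger parallel gripper is mounted at the origin on the work surface. World frame = base frame: x ahead of the robot, y to its left, z up, the work surface at z = 0. Lengths are in m, angles in rad, forces in N, time in s.
With the tool pointing down it reaches from about 0.3 to 0.775 m from the base axis. Payload 14.6 kg.
Tool frame: the origin (TCP) lies at the very end of the fingers, on their centre line; the grasp point (between the pads) lies 19 mm behind it (bot.tcp_to_grasp is the distance from the TCP to the grasp point, in m); z points along the fingers, y is the line along which they close (so a half turn about z gives the same grasp; the last joint's range is limited). The gripper opens to 94 mm and grips with 3 to 60 N. Pads are 16 mm wide; open, the fingers measure 119 mm over their backs; the gripper's body (75 mm by 177 mm) begins 78 mm behind the grasp point.
Start: joints at [-1.339, 0.3, 1.521, -0, 1.321, -0.067], TCP at [0.162, -0.526, 0.205] pointing down, gripper open.
Joint ranges: [-3.03, 3.03], [-0.79, 2.21], [0.23, 2.52], [-1.04, 4.18], [0, 3.07], [-2.55, 2.55]. Speed limits (rad/s): [2.22, 2.22, 2.57, 3.14, 3.14, 3.14].

### API

Orientations are given as a unit quaternion [w, x, y, z].
In Python, from bench import bot gives the robot as it stands.
- The arm moves only by the tool move_arm, never from a script. Its argument "increments" is a list of rows, each an object with "grip": the gripper's target within -1 to 1 (fully open at 1, half-way at 0, shut at -1); "xyz": the shift along the tool's x, y, z in m, a list of three; "twist": the turn, a rotation vector about the tool's x, y, z in degrees, a list of three. A call has 1 to 20 rows; each row is the pose to reach, as a shift and turn from the pose commanded when the call began, along the tool's axes at that moment; what a row does not reach only later rows make up. A row lasts 1/12 s, in which the tool goes at most 41.7 mm and 7.16 degrees, less where a joint would pass 70% of its speed; a pose out of reach is approached as far as the arm can. A call with a gripper value outside its range is refused whole. The fingers move at their own pace and stop on an object; "force" is the grip in N (left out, the last holds). Time passes only in rows, so rows that repeat a pose let the fingers close. It gives the time, the measured TCP pose, the force, the opening and the grip force at its end, in the units of the state.
- bot.state(): the state, without advancing time (a new reading comes with each control period).
- bot.snapshot(name): name is "scene" or "side" or "wrist"; returns the picture (384x512x3 uint8, red, green, blue); there is no depth.
- bot.calibration(name): a dict with "intrinsics" (3x3 intrinsics, pixels), "rvec" (rotation vector, rad) and "tvec" (3), from world to camera coordinates, as OpenCV has them. Camera axes: x right, y down, z forward; pixel columns grow to the right and rows downward; lengths in m; the calibration is good to about 2 mm. A picture is of the moment at which its call begins: read the wrist's pose just before it. calibration takes no time and is no camera call; for the wrist camera it gives the pose at the moment of the call.
- bot.hand_in(): hands the job in; it is judged then, once.
Trained networks look in the newest picture that a camera, given by its name, has taken for a name from the list of things; names that differ only in an ending like _2 or _b are one class to them, and where a whole thing is asked for, a point or a joint stands for the part that bears it (a point fixed in the world has none). Each returns a list of dicts, best first, with "p" (0 to 1); they miss things now and then, are a little off and sometimes report something else, mostly with a low value. They report only what shows in the picture. A call takes as long as a camera call. They do not tell look-alikes from the thing itself.
- bot.find_in(camera, label): "at" ([x, y, z] in m, in world coordinates, good to about 4 mm: the middle of the surface that is visible of it).
- bot.outline_of(camera, label): "region" (384x512 bool, what is visible of it).
- bot.mark_of(camera, label): "at" ([x, y, z] in m, in world coordinates, good to about 4 mm: a listed point, or the origin of a listed thing).
The state is a dict: "time_s": time; "joint_positions": joint angles; "qd": joint speeds; "joint_efforts": joint torques, N m; "ee_pos": TCP position; "orientation": TCP orientation; "force": force on the tool from outside, world axes, zero at the start; "ft_torque": the same for the moment, N m; "finger_gap": opening from 0.0 (shut) to 1.0 (fully open); "gripper_force": force on a finger pad.
Only numpy, scipy, OpenCV 4.12 (cv2) and the standard library are available. Lean on these libraries where they do the work, as an engineer would, in place of code of your own. Each camera call takes 0.05 s, during which the arm holds its last target. There are 200 camera calls.

### The job

Check the sprung tube clamp with the red-handled gauge: lift that gauge out of its stand and slide its blade down between the two jaws, through the light drag of the springs, until you feel it come up firmly against the stop hidden inside, without forcing it. Then let go and leave it standing there, upright in the clamp; leave the blue and yellow gauges where they are.

Things in the scene. Friction and masses are not known exactly. Their poses are not given: they have to be found in the camera images.
- red_grip (a point): Centre of the red handle, 20 (x) x 36 (y) x 44 (z) mm, of the gauge to use. Its steel blade, 6 (x) x 28 (y) mm, round-tipped, hangs below; the tip is 94 mm under this point. z up. It stands upright in a slot of an aluminium stand, 58 x 200 x 80 mm tall, its handle resting on top, handles in a row along y, 60 mm apart. Lift it straight up 75 mm or more. Grip across x. About 70 g.
- blue_grip (a point): Centre of the blue handle of another gauge, same shape, same stand, blade 7.5 mm thick. Leave it in its slot.
- yellow_grip (a point): Centre of the yellow handle of another gauge, same shape, same stand, blade 9 mm thick. Leave it in its slot.
- clamp: Cream nest; origin on the deck under the gap, z up. Blade x goes along clamp x, either way. Two steel jaws, 50 mm wide in y, top 106 mm up, nothing higher; mouth 28 mm wide in x narrows to 3 mm at 84 mm. Each jaw springs 16 mm outward; drag 1 to 6 N. Rigid stop, 36 x 13 mm, top between 46 and 68 mm up, setting not told: feel a sharp rise to 15 N. Springs hold the released blade upright.
Things that resemble listed ones, but are neither listed nor needed, are in the scene too. What is meant by the part that bears red_grip is not turquoise, and is the smaller of those in its own colour. What is shaped like the clamp but turquoise is not meant.

How it is judged:
On the way:
1. the red gauge's blade is well down in the clamp and pressed on it with more than 9 N in all (it has met the stop) (z of red_grip in the frame of clamp below 0.168 m and horizontal distance between red_grip and clamp below 0.02 m and contact force between red and clamp above 9 N), for 0.05 s.
At the end, for the whole second after the job is handed in: The red gauge stands released and at rest between the clamp's jaws, its handle's centre 134 to 168 mm above the clamp's origin and within 18 mm of it sideways, upright and square to the jaws within about 11 degrees (z of red_grip in the frame of clamp between 0.134 and 0.168 m and horizontal distance between red_grip and clamp below 0.018 m and angle between red_grip's own z axis and vertical below 0.2 rad and angle between the x axis of red_grip and the x axis of clamp, either way round below 0.2 rad and linear speed of red below 0.02 m/s); the robot touches nothing.
It fails at once if the gauge is forced: more than 50 N between it and the clamp (contact force between red and clamp above 50 N).
It fails at once if the blue gauge is moved by more than 20 mm (distance of blue_grip from where it was at the start of the episode above 0.02 m).
It fails at once if the yellow gauge is moved by more than 20 mm (distance of yellow_grip from where it was at the start of the episode above 0.02 m).
It also fails if it takes over 38 s, if anything falls off the work surface, if the arm or the gripper's body presses on something with over 40 N, if the wrist force passes 120 N, or if a joint passes its speed limit or range.

## Working session

There is one attempt and no reset: what is moved stays moved. The work goes in short steps, Python scripts to look and compute and a tool call to move; the robot and the scene stay as the last step left them, time stands still between calls to the robot, and variables do not carry over. Pictures are saved under pics/ and viewed, at most 10 in all, crops included, and the job is handed in when it is done.

Besides the shell and the picture viewer there is one more tool, called after "Emit:" as a command line: name --argument value ..., lists and objects as JSON in quotes. move_arm: Moves the arm, as the interface text tells. Its arguments: {"type":"object","properties":{"increments":{"type":"array","items":{"type":"object","properties":{"grip":{"type":"number"},"xyz":{"type":"array","items":{"type":"number"}},"twist":{"type":"array","items":{"type":"number"}}}}},"force":{"type":"number"}},"required":["increments"]}

```bash
mkdir -p pics; ls; python3 - <<'E'
from bench import bot
import cv2,numpy as np
ims=[]
for c in ("scene","side"):
    im=bot.snapshot(c); ims.append(im)
    for l in ("red_grip","blue_grip","yellow_grip","clamp"):
        for d in bot.mark_of(c,l)[:4]: 
            k=bot.calibration(c); p,_=cv2.projectPoints(np.array([d["at"]],float),np.array(k["rvec"],float),np.array(k["tvec"],float),np.array(k["intrinsics"],float),None)
            print(c,l,round(d["p"],2),np.round(d["at"],3),p.ravel().round())
    cv2.imwrite(f"pics/{c}0.png",cv2.resize(im[:,:,::-1],(768,576)))
s=bot.state();print(s["time_s"],s["orientation"],s["force"])
E
```

```text
pics
scene red_grip 0.81 [ 0.441 -0.242  0.09 ] [125. 219.]
scene red_grip 0.67 [ 0.562 -0.2    0.1  ] [163. 246.]
scene blue_grip 0.59 [ 0.551 -0.142  0.101] [186. 231.]
scene yellow_grip 0.93 [ 0.577 -0.256  0.1  ] [141. 262.]
scene clamp 0.91 [ 0.516  0.161 -0.001] [290. 198.]
scene clamp 0.66 [ 0.481  0.362 -0.001] [343. 162.]
side red_grip 0.56 [ 0.673 -0.159  0.133] [261. 125.]
side red_grip 0.54 [ 0.445 -0.245  0.092] [346. 145.]
side red_grip 0.53 [ 0.56  -0.198  0.103] [302. 138.]
side blue_grip 0.65 [ 0.553 -0.142  0.102] [295. 149.]
side yellow_grip 0.59 [ 0.577 -0.258  0.103] [305. 128.]
side clamp 0.86 [0.478 0.365 0.002] [206. 331.]
side clamp 0.74 [ 0.518  0.159 -0.004] [248. 252.]
0.5 [-2.57200512e-05  9.88857202e-01  1.48867169e-01 -1.09852244e-05] [1.05677378 0.40943262 0.02115684]
```

View pics/scene0.png

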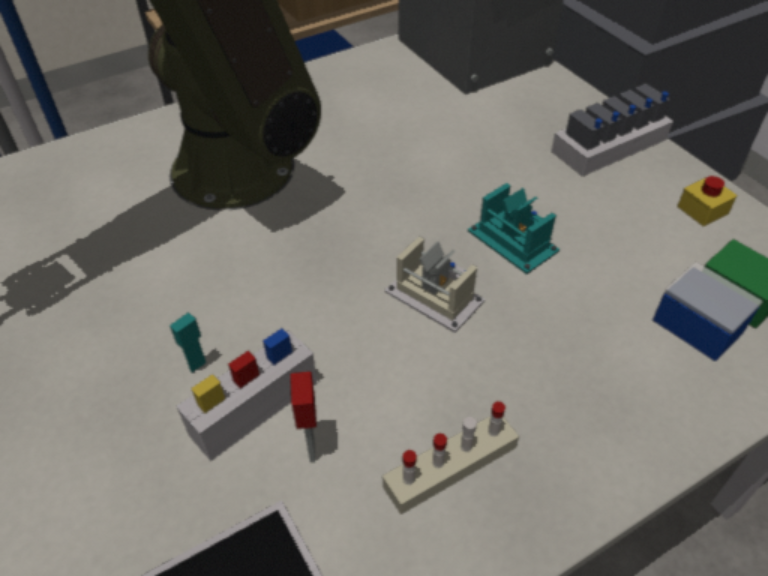

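View pics/side0.png

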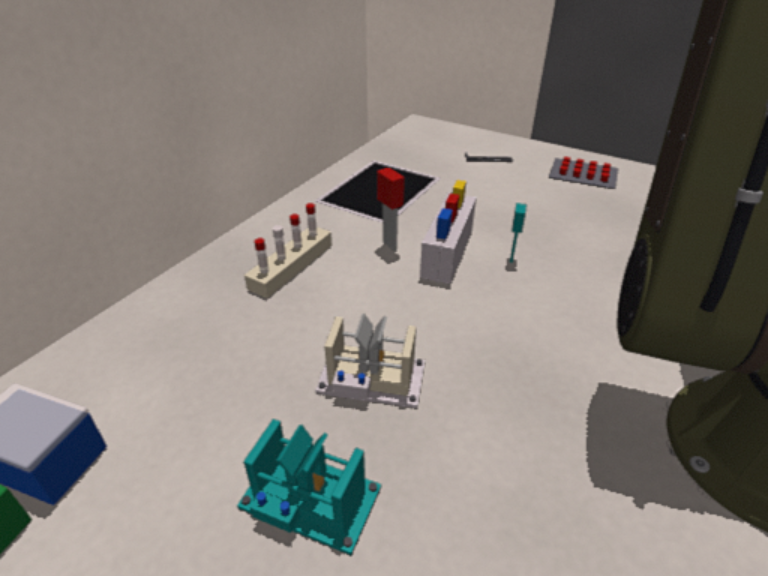

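Three gauges fit the red_grip class, in 512x384 scene pixels: turquoise (125,219), the large red one standing alone (202,266), and the small red one in the stand between blue and yellow (163,246). The last one fits: it isn't turquoise and it's the smaller red. The cream clamp is at (290,198), and the turquoise clamp at (343,162) isn't meant. I'll confirm this in one crop.

```bash
python3 - <<'E'
import cv2,numpy as np
from bench import bot
im=bot.snapshot("scene")[:,:,::-1]
a=cv2.resize(im[205:305,110:230],(400,333),interpolation=cv2.INTER_CUBIC)
b=cv2.resize(im[150:225,250:340],(400,333),interpolation=cv2.INTER_CUBIC)
cv2.imwrite("pics/crop.png",np.hstack([a,b]))
E
```

```text
(no output)
```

View pics/crop.png

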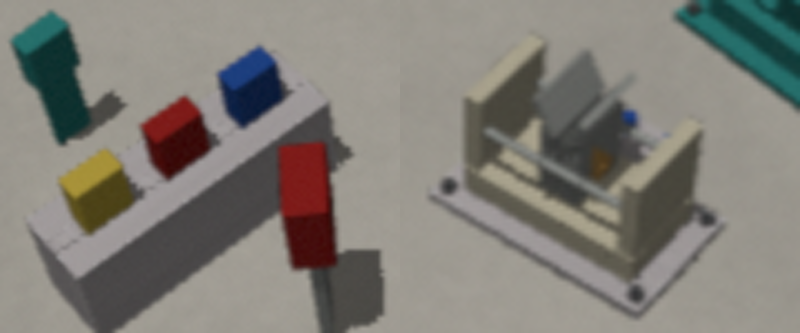

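```bash
cat > h.py <<'E'
import cv2,numpy as np
from bench import bot
from scipy.spatial.transform import Rotation as R
def back(c,uv,z):
    k=bot.calibration(c); r=cv2.Rodrigues(np.array(k["rvec"],float))[0]; t=np.array(k["tvec"],float).ravel()
    d=np.c_[np.array(uv,float),np.ones(len(uv))]@np.linalg.inv(k["intrinsics"]).T@r
    o=-r.T@t
    return o+d*((z-o[2])/d[:,2])[:,None]
def plan(goal,ang):  # ang: wanted world angle of tool y in deg
    s=bot.state(); w,x,y,z=s["orientation"]; r=R.from_quat([x,y,z,w])
    ty=r.as_matrix()[:,1]; cur=np.degrees(np.arctan2(ty[1],ty[0]))
    print("tcp",np.round(s["ee_pos"],4),"tool y",cur.round(1),"shift tool mm",(1e3*r.inv().apply(np.array(goal)-s["ee_pos"])).round(1),
     "twist z",-((ang-cur+90)%180-90).round(1),"t",s["time_s"],"q",np.round(s["joint_positions"],2),"F",np.round(s["force"],1))
E
python3 - <<'E'
from h import *
p=back("scene",[(256.8,193.9),(304,221.1),(323.1,200)],0.006)
e=p[1]-p[0]; f=p[2]-p[1]
print(p.round(3),(p[0]+p[2])/2,np.degrees(np.arctan2(e[1],e[0])),np.degrees(np.arctan2(f[1],f[0])),np.linalg.norm(e),np.linalg.norm(f))
q=back("scene",[(134,287.8),(208.4,235)],0.08);e=q[1]-q[0]
print(q.round(3),np.degrees(np.arctan2(e[1],e[0])),np.linalg.norm(e))
plan([.561,-.199,.091],12); plan([.561,-.199,.205],12)
E
```

```text
[[0.465 0.091 0.006]
 [0.604 0.144 0.006]
 [0.572 0.226 0.006]] [0.51852648 0.15857053 0.006     ] 20.952099138993713 111.16097418686263 0.14891842344988412 0.08778093756833556
[[ 0.613 -0.29   0.08 ]
 [ 0.572 -0.099  0.08 ]] 102.08727280311487 0.19620560233271406
tcp [ 0.1619 -0.5256  0.2054] tool y -72.9 shift tool mm [ 477.6 -194.7  114.4] twist z -84.9 t 0.55 q [-1.34  0.3   1.52 -0.    1.32 -0.07] F [-0.6 -1.2 -0.5]
tcp [ 0.1619 -0.5256  0.2054] tool y -72.9 shift tool mm [ 4.776e+02 -1.947e+02  4.000e-01] twist z -84.9 t 0.55 q [-1.34  0.3   1.52 -0.    1.32 -0.07] F [-0.6 -1.2 -0.5]
```

Emit:
move_arm --increments '[{"grip":0.5,"xyz":[0.1,-0.04,-0.03],"twist":[0,0,-15]},{"grip":0.5,"xyz":[0.12,-0.05,-0.03],"twist":[0,0,-20]},{"grip":0.5,"xyz":[0.16,-0.065,-0.03],"twist":[0,0,-28]},{"grip":0.5,"xyz":[0.2,-0.08,-0.03],"twist":[0,0,-35]},{"grip":0.5,"xyz":[0.24,-0.098,-0.03],"twist":[0,0,-42]},{"grip":0.5,"xyz":[0.28,-0.115,-0.03],"twist":[0,0,-49]},{"grip":0.5,"xyz":[0.32,-0.13,-0.03],"twist":[0,0,-56]},{"grip":0.5,"xyz":[0.36,-0.147,-0.03],"twist":[0,0,-63]},{"grip":0.5,"xyz":[0.4,-0.163,-0.03],"twist":[0,0,-70]},{"grip":0.5,"xyz":[0.44,-0.18,-0.03],"twist":[0,0,-77]},{"grip":0.5,"xyz":[0.4776,-0.1947,-0.03],"twist":[0,0,-85]},{"grip":0.5,"xyz":[0.4776,-0.1947,-0.03],"twist":[0,0,-85]},{"grip":0.5,"xyz":[0.4776,-0.1947,-0.03],"twist":[0,0,-85]},{"grip":0.5,"xyz":[0.4776,-0.1947,-0.03],"twist":[0,0,-85]},{"grip":0.5,"xyz":[0.4776,-0.1947,-0.03],"twist":[0,0,-85]},{"grip":0.5,"xyz":[0.4776,-0.1947,-0.03],"twist":[0,0,-85]}]'

```text
time_s: 1.88
ee_pos: [0.5604, -0.1995, 0.2354]
orientation: [-0.0, 0.629, 0.778, -0.0]
force: [0.1, -0.3, -0.3]
finger_gap: 0.755
gripper_force: 0.0
```

```bash
python3 - <<'E'
from h import *
plan([.561,-.199,.091],12)
im=bot.snapshot("wrist")
for l in ("red_grip","blue_grip","yellow_grip"):
    for d in bot.mark_of("wrist",l)[:3]: print(l,round(d["p"],2),np.round(d["at"],4))
for d in bot.mark_of("scene","clamp")[:0]: pass
cv2.imwrite("pics/w1.png",im[:,:,::-1])
E
```

```text
tcp [ 0.5604 -0.1995  0.2354] tool y 12.1 shift tool mm [  0.4   0.7 144.4] twist z 0.1 t 1.8833 q [-0.4   0.38  1.34 -0.    1.42 -0.61] F [ 0.1 -0.3 -0.3]
red_grip 0.77 [ 0.5639 -0.2034  0.098 ]
blue_grip 0.87 [ 0.549  -0.1387  0.102 ]
blue_grip 0.46 [ 0.5624 -0.2058  0.0961]
yellow_grip 0.79 [ 0.5725 -0.2612  0.0977]
```

View pics/w1.png

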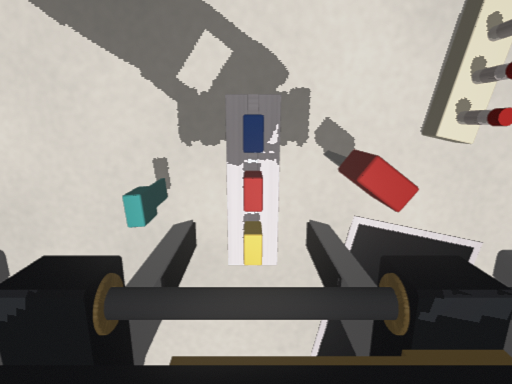

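The wrist view shows the small red handle at (253,191), between blue (253,133) and yellow (253,243). It is square to the fingers and centred between the tips at columns 196 and 306. The large red gauge at (380,180) is clear of the fingers, so I'm going down.

Emit:
move_arm --increments '[{"grip":0.5,"xyz":[0.0,0.001,0.03]},{"grip":0.5,"xyz":[0.0,0.001,0.06]},{"grip":0.4,"xyz":[0.0,0.001,0.09]},{"grip":0.3,"xyz":[0.0,0.001,0.115]},{"grip":0.2,"xyz":[0.0,0.001,0.135]},{"grip":0.2,"xyz":[0.0,0.001,0.144]},{"grip":0.2,"xyz":[0.0,0.001,0.144]},{"grip":0.2,"xyz":[0.0,0.001,0.144]},{"grip":-1,"xyz":[0.0,0.001,0.144]},{"grip":-1,"xyz":[0.0,0.001,0.144]},{"grip":-1,"xyz":[0.0,0.001,0.144]},{"grip":-1,"xyz":[0.0,0.001,0.144]},{"grip":-1,"xyz":[0.0,0.001,0.144]},{"grip":-1,"xyz":[0.0,0.001,0.144]},{"grip":-1,"xyz":[0.0,0.001,0.144]},{"grip":-1,"xyz":[0.0,0.001,0.144]}]' --force 30

```text
invalid input
```

Emit:
move_arm --increments '[{"grip":0.5,"xyz":[0.0,0.001,0.03],"twist":[0,0,0]},{"grip":0.5,"xyz":[0.0,0.001,0.06],"twist":[0,0,0]},{"grip":0.4,"xyz":[0.0,0.001,0.09],"twist":[0,0,0]},{"grip":0.3,"xyz":[0.0,0.001,0.115],"twist":[0,0,0]},{"grip":0.2,"xyz":[0.0,0.001,0.135],"twist":[0,0,0]},{"grip":0.2,"xyz":[0.0,0.001,0.144],"twist":[0,0,0]},{"grip":0.2,"xyz":[0.0,0.001,0.144],"twist":[0,0,0]},{"grip":0.2,"xyz":[0.0,0.001,0.144],"twist":[0,0,0]},{"grip":-1,"xyz":[0.0,0.001,0.144],"twist":[0,0,0]},{"grip":-1,"xyz":[0.0,0.001,0.144],"twist":[0,0,0]},{"grip":-1,"xyz":[0.0,0.001,0.144],"twist":[0,0,0]},{"grip":-1,"xyz":[0.0,0.001,0.144],"twist":[0,0,0]},{"grip":-1,"xyz":[0.0,0.001,0.144],"twist":[0,0,0]},{"grip":-1,"xyz":[0.0,0.001,0.144],"twist":[0,0,0]},{"grip":-1,"xyz":[0.0,0.001,0.144],"twist":[0,0,0]},{"grip":-1,"xyz":[0.0,0.001,0.144],"twist":[0,0,0]}]' --force 30

```text
time_s: 3.47
ee_pos: [0.562, -0.1988, 0.0916]
orientation: [0.0, 0.629, 0.778, 0.0]
force: [-1.0, 0.3, 3.2]
finger_gap: 0.212
gripper_force: 30.0
```

Emit:
move_arm --increments '[{"grip":-1,"xyz":[0,0,-0.015],"twist":[0,0,0]},{"grip":-1,"xyz":[0,0,-0.035],"twist":[0,0,0]},{"grip":-1,"xyz":[0,0,-0.06],"twist":[0,0,0]},{"grip":-1,"xyz":[0,0,-0.085],"twist":[0,0,0]},{"grip":-1,"xyz":[0,0,-0.11],"twist":[0,0,0]},{"grip":-1,"xyz":[0,0,-0.135],"twist":[0,0,0]},{"grip":-1,"xyz":[0,0,-0.15],"twist":[0,0,0]},{"grip":-1,"xyz":[0,0,-0.15],"twist":[0,0,0]},{"grip":-1,"xyz":[0,0,-0.15],"twist":[0,0,0]}]'

```text
time_s: 4.22
ee_pos: [0.562, -0.1987, 0.2412]
orientation: [0.0, 0.629, 0.778, 0.0]
force: [-0.6, -0.4, -2.5]
finger_gap: 0.213
gripper_force: 30.0
```

```bash
python3 - <<'E'
from h import *
plan([.517,.160,.2416],21)
for c in ("scene","side"):
    bot.snapshot(c)
    for d in bot.mark_of(c,"red_grip")[:4]: print(c,round(d["p"],2),np.round(d["at"],4))
E
```

```text
tcp [ 0.562  -0.1987  0.2412] tool y 12.1 shift tool mm [360.2  31.3  -0.5] twist z -8.9 t 4.2167 q [-0.4   0.38  1.33  0.    1.43 -0.61] F [-0.6 -0.4 -2.5]
scene 0.96 [ 0.5619 -0.1983  0.251 ]
scene 0.94 [ 0.6733 -0.1621  0.1298]
scene 0.91 [ 0.4408 -0.2445  0.0886]
side 0.85 [ 0.6742 -0.1593  0.1327]
side 0.76 [ 0.56   -0.1965  0.2516]
side 0.72 [ 0.4467 -0.2455  0.0927]
```

Emit:
move_arm --increments '[{"grip":-1,"xyz":[0.02,0.002,0],"twist":[0,0,-1]},{"grip":-1,"xyz":[0.05,0.004,0],"twist":[0,0,-2]},{"grip":-1,"xyz":[0.085,0.007,0],"twist":[0,0,-3]},{"grip":-1,"xyz":[0.12,0.01,0],"twist":[0,0,-4]},{"grip":-1,"xyz":[0.155,0.014,0],"twist":[0,0,-5]},{"grip":-1,"xyz":[0.19,0.017,0],"twist":[0,0,-6]},{"grip":-1,"xyz":[0.225,0.02,0],"twist":[0,0,-7]},{"grip":-1,"xyz":[0.26,0.023,0],"twist":[0,0,-8]},{"grip":-1,"xyz":[0.295,0.026,0],"twist":[0,0,-9]},{"grip":-1,"xyz":[0.325,0.029,0],"twist":[0,0,-9]},{"grip":-1,"xyz":[0.348,0.031,0],"twist":[0,0,-9]},{"grip":-1,"xyz":[0.36,0.031,0],"twist":[0,0,-9]},{"grip":-1,"xyz":[0.36,0.031,0],"twist":[0,0,-9]},{"grip":-1,"xyz":[0.36,0.031,0],"twist":[0,0,-9]},{"grip":-1,"xyz":[0.36,0.031,0],"twist":[0,0,-9]}]'

```text
time_s: 5.67
ee_pos: [0.5169, 0.1586, 0.2412]
orientation: [-0.0, 0.566, 0.824, -0.0]
force: [0.0, -0.1, -0.6]
finger_gap: 0.212
gripper_force: 30.0
```

```bash
python3 - <<'E'
from h import *
plan([.517,.160,.2416],21)
ims=[]
for c in ("scene","side","wrist"):
    im=bot.snapshot(c); ims.append(im)
    for d in bot.mark_of(c,"clamp")[:3]: print(c,round(d["p"],2),np.round(d["at"],4))
cv2.imwrite("pics/s2.png",np.hstack([cv2.resize(ims[0][90:240,230:380],(400,400)),cv2.resize(ims[1][90:290,170:320],(300,400))])[:,:,::-1])
cv2.imwrite("pics/w2.png",ims[2][:,:,::-1])
E
```

```text
tcp [0.5169 0.1586 0.2412] tool y 21.1 shift tool mm [ 1.3  0.6 -0.4] twist z 0.1 t 5.6667 q [ 0.23  0.25  1.5  -0.    1.39 -0.14] F [ 0.  -0.1 -0.6]
scene 0.65 [ 0.5134  0.1625 -0.0012]
scene 0.62 [ 4.818e-01  3.647e-01 -2.000e-04]
side 0.85 [0.4751 0.3666 0.0027]
side 0.6 [5.163e-01 1.621e-01 5.000e-04]
wrist 0.85 [5.129e-01 1.612e-01 1.000e-04]
```

View pics/s2.png

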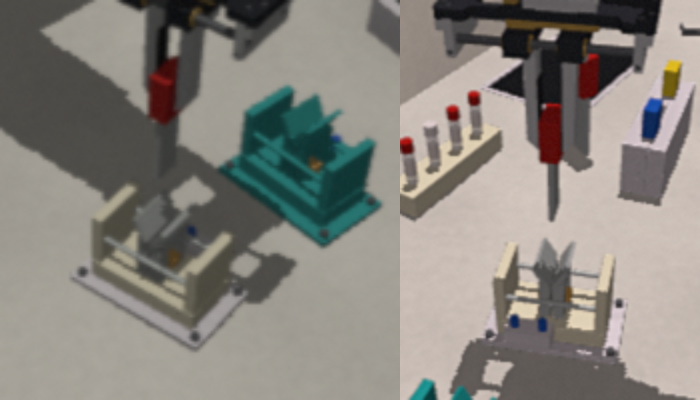

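View pics/w2.png

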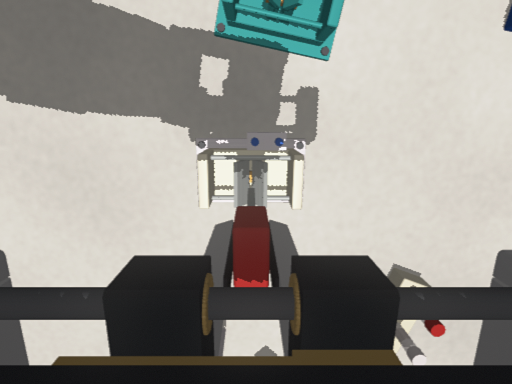

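The wrist view shows the clamp's side plates at columns 198 and 304, with the gap at about 250. The handle is centred at 251, and the bolts at (201,145) and (299,145) are level, so it's aligned and square. The scene and side views show the blade hanging straight above the cream clamp. I'm descending to just above the narrow part.

Emit:
move_arm --increments '[{"grip":-1,"xyz":[0.001,0,0.012],"twist":[0,0,0]},{"grip":-1,"xyz":[0.001,0,0.028],"twist":[0,0,0]},{"grip":-1,"xyz":[0.001,0,0.042],"twist":[0,0,0]},{"grip":-1,"xyz":[0.001,0,0.052],"twist":[0,0,0]},{"grip":-1,"xyz":[0.001,0,0.058],"twist":[0,0,0]},{"grip":-1,"xyz":[0.001,0,0.062],"twist":[0,0,0]},{"grip":-1,"xyz":[0.001,0,0.066],"twist":[0,0,0]},{"grip":-1,"xyz":[0.001,0,0.069],"twist":[0,0,0]},{"grip":-1,"xyz":[0.001,0,0.072],"twist":[0,0,0]},{"grip":-1,"xyz":[0.001,0,0.075],"twist":[0,0,0]},{"grip":-1,"xyz":[0.001,0,0.077],"twist":[0,0,0]},{"grip":-1,"xyz":[0.001,0,0.079],"twist":[0,0,0]},{"grip":-1,"xyz":[0.001,0,0.081],"twist":[0,0,0]},{"grip":-1,"xyz":[0.001,0,0.083],"twist":[0,0,0]},{"grip":-1,"xyz":[0.001,0,0.083],"twist":[0,0,0]}]'

```text
time_s: 7.22
ee_pos: [0.5162, 0.1607, 0.158]
orientation: [-0.0, 0.566, 0.825, -0.0]
force: [-0.2, 0.2, -2.2]
finger_gap: 0.213
gripper_force: 30.0
```

Emit:
move_arm --increments '[{"grip":-1,"xyz":[0,0,0.001],"twist":[0,0,0]},{"grip":-1,"xyz":[0,0,0.002],"twist":[0,0,0]},{"grip":-1,"xyz":[0,0,0.003],"twist":[0,0,0]},{"grip":-1,"xyz":[0,0,0.004],"twist":[0,0,0]},{"grip":-1,"xyz":[0,0,0.005],"twist":[0,0,0]},{"grip":-1,"xyz":[0,0,0.005],"twist":[0,0,0]}]'

```text
time_s: 7.72
ee_pos: [0.5163, 0.1606, 0.1532]
orientation: [-0.0, 0.566, 0.825, -0.0]
force: [0.1, -0.2, -0.9]
finger_gap: 0.213
gripper_force: 30.0
```

Emit:
move_arm --increments '[{"grip":-1,"xyz":[0,0,0.0005],"twist":[0,0,0]},{"grip":-1,"xyz":[0,0,0.001],"twist":[0,0,0]},{"grip":-1,"xyz":[0,0,0.0015],"twist":[0,0,0]},{"grip":-1,"xyz":[0,0,0.002],"twist":[0,0,0]},{"grip":-1,"xyz":[0,0,0.002],"twist":[0,0,0]}]' --force 20

```text
time_s: 8.13
ee_pos: [0.5163, 0.1607, 0.1513]
orientation: [-0.0, 0.566, 0.825, -0.0]
force: [0.2, -0.2, -0.3]
finger_gap: 0.21
gripper_force: 20.0
```

Emit:
move_arm --increments '[{"grip":-1,"xyz":[0,0,0.0007],"twist":[0,0,0]},{"grip":-1,"xyz":[0,0,0.0014],"twist":[0,0,0]},{"grip":-1,"xyz":[0,0,0.002],"twist":[0,0,0]},{"grip":-1,"xyz":[0,0,0.002],"twist":[0,0,0]}]'

```text
time_s: 8.47
ee_pos: [0.5163, 0.1607, 0.1493]
orientation: [-0.0, 0.566, 0.825, -0.0]
force: [0.6, -0.2, -0.2]
finger_gap: 0.211
gripper_force: 20.0
```

Emit:
move_arm --increments '[{"grip":-1,"xyz":[0,0,0.0007],"twist":[0,0,0]},{"grip":-1,"xyz":[0,0,0.0014],"twist":[0,0,0]},{"grip":-1,"xyz":[0,0,0.002],"twist":[0,0,0]},{"grip":-1,"xyz":[0,0,0.0025],"twist":[0,0,0]}]'

```text
time_s: 8.8
ee_pos: [0.5164, 0.1607, 0.1469]
orientation: [0.0, 0.566, 0.825, 0.0]
force: [-0.8, -0.8, 1.2]
finger_gap: 0.208
gripper_force: 20.0
```

Emit:
move_arm --increments '[{"grip":-1,"xyz":[0,0,0.0007],"twist":[0,0,0]},{"grip":-1,"xyz":[0,0,0.0014],"twist":[0,0,0]},{"grip":-1,"xyz":[0,0,0.002],"twist":[0,0,0]},{"grip":-1,"xyz":[0,0,0.002],"twist":[0,0,0]}]'

```text
time_s: 9.13
ee_pos: [0.5163, 0.1606, 0.1448]
orientation: [-0.0, 0.566, 0.825, -0.0]
force: [0.2, 0.1, -1.0]
finger_gap: 0.213
gripper_force: 20.0
```

```bash
python3 - <<'E'
from h import *
ims=[]
for c in ("scene","side"):
    im=bot.snapshot(c); ims.append(im)
    for d in bot.mark_of(c,"red_grip")[:4]: print(c,round(d["p"],2),np.round(d["at"],4))
cv2.imwrite("pics/s3.png",np.hstack([cv2.resize(ims[0][130:230,240:340],(400,400),interpolation=2),cv2.resize(ims[1][140:280,200:300],(286,400),interpolation=2)])[:,:,::-1])
E
```

```text
scene 0.89 [ 0.6751 -0.1624  0.1316]
scene 0.65 [0.5164 0.1587 0.1553]
scene 0.64 [ 0.4433 -0.2442  0.092 ]
side 0.71 [0.5152 0.1616 0.1586]
side 0.63 [ 0.4447 -0.25    0.092 ]
```

View pics/s3.png

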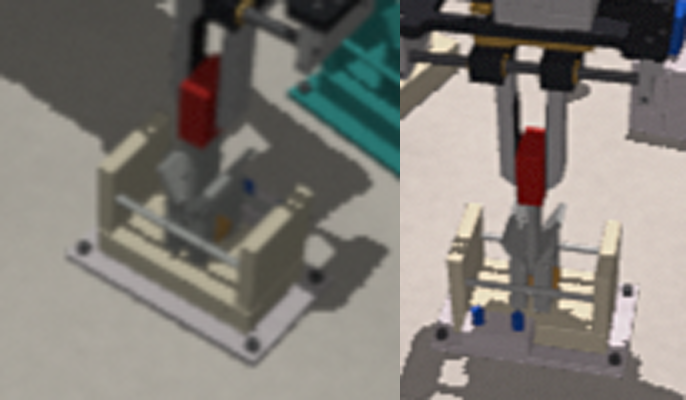

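The scene crop shows the blade going down between the jaws, with the handle at (198,100). The side crop shows the same, upright, with the handle at (532,165), and nothing is caught. I'll keep pushing gently.

Emit:
move_arm --increments '[{"grip":-1,"xyz":[0,0,0.0007],"twist":[0,0,0]},{"grip":-1,"xyz":[0,0,0.0014],"twist":[0,0,0]},{"grip":-1,"xyz":[0,0,0.002],"twist":[0,0,0]},{"grip":-1,"xyz":[0,0,0.002],"twist":[0,0,0]}]'

```text
time_s: 9.67
ee_pos: [0.5163, 0.1607, 0.1429]
orientation: [-0.0, 0.566, 0.825, -0.0]
force: [-0.2, -0.7, 0.2]
finger_gap: 0.214
gripper_force: 20.0
```

Emit:
move_arm --increments '[{"grip":-1,"xyz":[0,0,0.0007],"twist":[0,0,0]},{"grip":-1,"xyz":[0,0,0.0014],"twist":[0,0,0]},{"grip":-1,"xyz":[0,0,0.002],"twist":[0,0,0]},{"grip":-1,"xyz":[0,0,0.002],"twist":[0,0,0]}]'

```text
time_s: 10.0
ee_pos: [0.5163, 0.1607, 0.1408]
orientation: [-0.0, 0.566, 0.825, -0.0]
force: [-0.3, -0.7, -0.4]
finger_gap: 0.212
gripper_force: 20.0
```

Emit:
move_arm --increments '[{"grip":-1,"xyz":[0,0,0.0007],"twist":[0,0,0]},{"grip":-1,"xyz":[0,0,0.0014],"twist":[0,0,0]},{"grip":-1,"xyz":[0,0,0.002],"twist":[0,0,0]},{"grip":-1,"xyz":[0,0,0.002],"twist":[0,0,0]}]'

```text
time_s: 10.33
ee_pos: [0.5164, 0.1607, 0.1389]
orientation: [0.0, 0.566, 0.825, 0.0]
force: [-0.3, -0.7, 1.3]
finger_gap: 0.211
gripper_force: 20.0
```

Emit:
move_arm --increments '[{"grip":-1,"xyz":[0,0,0.0007],"twist":[0,0,0]},{"grip":-1,"xyz":[0,0,0.0014],"twist":[0,0,0]},{"grip":-1,"xyz":[0,0,0.002],"twist":[0,0,0]},{"grip":-1,"xyz":[0,0,0.002],"twist":[0,0,0]}]'

```text
time_s: 10.67
ee_pos: [0.5168, 0.1607, 0.1385]
orientation: [0.001, 0.566, 0.825, 0.001]
force: [-3.9, -1.4, 17.1]
finger_gap: 0.216
gripper_force: 20.0
```

The force jumped from 1.3 to 17 N while the TCP stopped at z = 0.1385, so that's the stop. I'll hold briefly, ease the load off and release.

Emit:
move_arm --increments '[{"grip":-1,"xyz":[0,0,0],"twist":[0,0,0]},{"grip":-1,"xyz":[0,0,0],"twist":[0,0,0]},{"grip":-1,"xyz":[0,0,0],"twist":[0,0,0]}]'

```text
time_s: 10.92
ee_pos: [0.5168, 0.1608, 0.1386]
orientation: [0.001, 0.566, 0.825, 0.001]
force: [-4.2, -1.9, 16.7]
finger_gap: 0.208
gripper_force: 20.0
```

Emit:
move_arm --increments '[{"grip":-1,"xyz":[0,0,-0.0007],"twist":[0,0,0]},{"grip":-1,"xyz":[0,0,-0.0014],"twist":[0,0,0]},{"grip":-1,"xyz":[0,0,-0.0014],"twist":[0,0,0]},{"grip":-0.5,"xyz":[0,0,-0.0014],"twist":[0,0,0]},{"grip":-0.4,"xyz":[0,0,-0.0014],"twist":[0,0,0]},{"grip":-0.2,"xyz":[0,0,-0.0014],"twist":[0,0,0]},{"grip":0.1,"xyz":[0,0,-0.0014],"twist":[0,0,0]},{"grip":0.3,"xyz":[0,0,-0.0014],"twist":[0,0,0]},{"grip":0.3,"xyz":[0,0,-0.0014],"twist":[0,0,0]},{"grip":0.3,"xyz":[0,0,-0.0014],"twist":[0,0,0]},{"grip":0.3,"xyz":[0,0,-0.015],"twist":[0,0,0]},{"grip":0.3,"xyz":[0,0,-0.04],"twist":[0,0,0]},{"grip":0.3,"xyz":[0,0,-0.08],"twist":[0,0,0]},{"grip":0.3,"xyz":[0,0,-0.11],"twist":[0,0,0]},{"grip":0.3,"xyz":[0,0,-0.12],"twist":[0,0,0]},{"grip":0.3,"xyz":[0,0,-0.12],"twist":[0,0,0]},{"grip":0.3,"xyz":[0,0,-0.12],"twist":[0,0,0]}]'

```text
time_s: 12.33
ee_pos: [0.5162, 0.1606, 0.256]
orientation: [-0.0, 0.566, 0.825, -0.0]
force: [0.6, -0.4, -0.2]
finger_gap: 0.649
gripper_force: 0.0
```

```bash
python3 - <<'E'
from h import *
ims=[]
for c in ("scene","side"):
    im=bot.snapshot(c); ims.append(im)
    for l in ("red_grip","blue_grip","yellow_grip"):
        for d in bot.mark_of(c,l)[:3]: print(c,l,round(d["p"],2),np.round(d["at"],4))
cv2.imwrite("pics/s4.png",np.hstack([cv2.resize(ims[0][130:230,240:340],(400,400),interpolation=2),cv2.resize(ims[1][140:280,200:300],(286,400),interpolation=2)])[:,:,::-1])
E
```

```text
scene red_grip 0.92 [ 0.4433 -0.244   0.0891]
scene red_grip 0.64 [0.5177 0.1595 0.1535]
scene yellow_grip 0.9 [ 0.5751 -0.2585  0.101 ]
side red_grip 0.95 [ 0.6738 -0.1633  0.1333]
side red_grip 0.72 [ 0.4447 -0.2468  0.0933]
side blue_grip 0.71 [ 0.5543 -0.1434  0.098 ]
side blue_grip 0.53 [ 0.5734 -0.2572  0.1055]
side yellow_grip 0.48 [ 0.5737 -0.2566  0.1052]
```

View pics/s4.png

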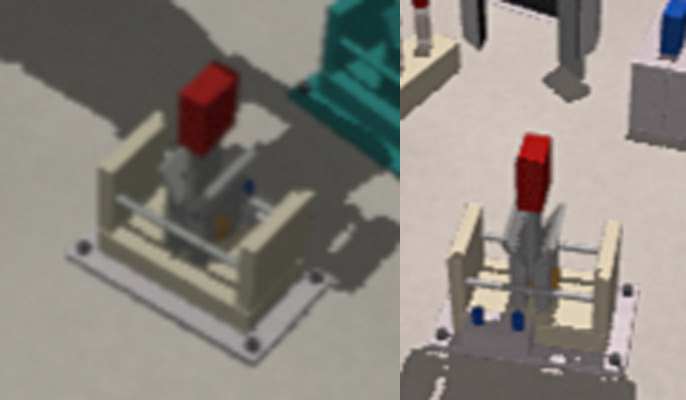

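The red gauge stands released and upright in the cream clamp, at (208,105) in the scene crop and (534,172) in the side crop. The gripper is clear, and blue and yellow haven't moved.

```bash
python3 -c "
from bench import bot
print(bot.hand_in())"
```

```text
the job is handed in; nothing more can be done
None
```

The red gauge went down to the clamp's stop (about 17 N felt), was released, and stands upright in the cream clamp; blue and yellow were not touched, and the job was handed in at about 12.5 s with no verdict returned.

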